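# Turn the buckle tray round in its sleeve

## Robot

A 7-joint arm with a two-finger parallel gripper is mounted at the origin on the work surface. World frame = base frame: x ahead of the robot, y to its left, z up, the work surface at z = 0. Lengths are in m, angles in rad, forces in N, time in s.
With the tool pointing down it reaches from about 0.425 to 0.95 m from the base axis. Payload 4.7 kg.
Tool frame: the origin (TCP) lies on the centre line of the jaws, within the pads' length; the fingertips stand robot.nose_length ahead of it and the grasp point (between the pads) lies 8 mm behind it (robot.nose_length is the distance from the TCP to the fingertips, in m); z points along the fingers, y is the line along which they close (so a half turn about z gives the same grasp; the last joint's range is limited). The gripper opens to 85 mm and grips with 20 to 120 N. Pads are 22 mm wide; open, the fingers measure 114 mm over their backs; the gripper's body (76 mm by 85 mm) begins 54 mm behind the grasp point. The pads swing forward as they close: fully open they stand 13 mm farther back than shut.
Start: joints at [-1.165, 0.469, -0.049, 1.532, 0.024, 1.141, -0.082], TCP at [0.284, 0.612, 0.242] pointing down, gripper open.
Joint ranges: [-2.59, 2.59], [-0.33, 1.99], [-1.39, 1.29], [0.1, 2.45], [-1.04, 4.18], [0.21, 1.99], [-2.66, 2.66]. Speed limits (rad/s): [2.57, 2.57, 3.14, 3.14, 3.14, 3.14, 3.14].

## Interface

Orientations are given as [roll, pitch, yaw] about the fixed x, y, z axes, in that order (R = Rz(yaw) Ry(pitch) Rx(roll)).
In Python, from plant import robot gives the robot as it stands. Calls block until the motion is done:
- robot.goto(position, orientation): joint-space move of the TCP to a pose.
- robot.move_straight(position, vel=0.15, attitude=None, contact_N=None): straight line of the TCP; attitude=None keeps the orientation; vel is the mean speed in m/s. With contact_N (N) it stops when the force on the tool has changed by that much, and returns True; else False.
- robot.move_joints(angles): joint-space move.
- robot.grip(opening, strength=None): opening from 0.0 (shut) to 1.0 (fully open); strength is the grip in N (None keeps the last); returns when the fingers have stopped.
- robot.sleep(seconds).
- robot.inverse_kinematics(position, orientation): joint angles nearest the present ones, or None.
- robot.sense(): the state.
- robot.grab_frame(name): name is "scene" or "top" or "wrist"; returns a dict with "image" (384x512x3 uint8, red, green, blue), "range_z" (384x512 float32, m along the optical axis (not along the pixel's ray), 0 where there is no reading), "fx", "fy", "cx", "cy" (pixels), "R" (3x3) and "t" (3): a world point X has camera coordinates R X + t. Camera axes: x right, y down, z forward; pixel columns grow to the right and rows downward; lengths in m; the calibration is good to about 2 mm. The wrist camera is an equidistant fisheye: a pixel r from the principal point sees the ray r / f radians off the axis. A picture is of the moment at which its call begins.
A pose or a line that the arm cannot do raises robot.IKError and nothing moves.
- robot.close_job(): hands the job in; it is judged then, once.
The state is a dict: "t": time; "joint_pos": joint angles; "joint_velocities": joint speeds; "effort": joint torques, N m; "tcp_pos": TCP position; "tcp_rot": TCP orientation; "wrist_force": force on the tool from outside, world axes, zero at the start; "torque": the same for the moment, N m; "opening": opening from 0.0 (shut) to 1.0 (fully open); "gripper_force": force on a finger pad.
Only numpy, scipy, OpenCV 4.12 (cv2) and the standard library are available. Lean on these libraries where they do the work, as an engineer would, in place of code of your own. Each camera call takes 0.05 s, during which the arm holds its last target. There are 200 camera calls.

## Task

Someone pushed the yellow tray of spare ski boot buckles into its blue sleeve the wrong way round, with the red pull buried inside. Slide the tray right out, turn it end for end, and ease it back plain end first, right side up, until you feel it bed against the sprung plate somewhere near the sleeve's far end: press it gently into the spring, with about 8 N for half a second, then let go. Never ram it, and leave the flashlight, dispenser and key dish where they stand.

Things in the scene. Friction and masses are not known exactly. Their poses are not given: they have to be found in the camera images.
- sleeve: Blue sleeve fixed to the shelf: a level tunnel open at one end. Origin: on its centre line, shelf level. +x points in; mouth rim at x -60 mm, closed back at 103. Inside 47.5 mm wide (y), 4 to 38 mm above the shelf. The last 8 mm at the mouth flare out (27 degrees) at sides, ceiling, floor. Outside 56 mm wide (66 at flare), 42 high (47 at flare); low screw ears. Hidden inside: the sprung plate.
- sleeve_mouth (a point): Centre of the sleeve's mouth rim, 19 mm above the shelf; same axes as the sleeve. When bedded the right way round, the tray has the sleeve's axes, stands on the sleeve floor (tray centre at this same height), and its centre is 54 to 88 mm further in than this point, depending on the hidden plate; 6 to 40 mm of the red pull then stand out of the rim.
- tray_mid (a point): Centre, half-way up, of the yellow open-topped tray: 120 mm long (own x), 44 wide (y), 30 high (z up), walls 4 mm, 0.10 to 0.18 kg, two black buckles fixed inside. A red pull sticks out at its -x end; the +x end is plain. At the start the pull end is in the sleeve and the plain end stands out of the mouth rim by 40 to 47 mm, its underside 4 mm above the shelf (the sleeve's floor).
- tray_pull (a point): Outer tip of the tray's red pull, 94 mm from the tray's centre along the tray's -x, 13 mm above the tray's underside. The pull is a block 34 mm long, 12 mm wide and 20 mm high (3 to 23 mm above the underside).
- flashlight_mid (a point): Bystander: red aluminium flashlight standing on its head, 46 mm across the head, 33 mm across the barrel, 140 mm tall; the point is on its axis, 70 mm up. Loose.
- dispenser_mid (a point): Bystander: push dispenser of hard clear plastic, 70 by 85 by 129 mm tall, standing; the point is on its axis, 60 mm up. Loose.
- dish: Bystander: terracotta-coloured ceramic key dish, 110 mm across, 25 mm high; origin at the centre of its underside. Loose.
- plate (a joint): Travel (m) of the sprung grey plate that closes the tunnel inside, pressed along the sleeve's +x: 0 untouched, 0.010 bottomed; 2 N per mm. Out of sight; its untouched face lies between x +54 and +88 mm of the sleeve, elsewhere each time, so it must be felt for. A tray resting on it is bedded; after the press it pushes the tray back to 0 travel.

How it is judged:
On the way, in this order (a step that is already met when the one before it is completed fails the run):
1. the tray is right out of the sleeve (horizontal distance between tray_mid and sleeve_mouth above 0.094 m), for 0.1 s.
2. the tray has been turned end for end: its plain end faces the mouth, in line with the sleeve (x of sleeve_mouth in the frame of tray_mid above 0.02 m and angle between the x axis of tray_mid and the x axis of sleeve, either way round below 0.3 rad), for 0.1 s.
3. the tray, plain end first, is pressed into the sprung plate (value of joint plate above 0.0015 m and x of tray_mid in the frame of sleeve above -0.01 m and x of tray_pull in the frame of sleeve below -0.06 m), for 0.15 s.
At the end, for the whole second after the job is handed in: The tray is bedded in the sleeve: right side up (0.15 rad), on the sleeve floor, red pull outwards, centre 50 to 90 mm in from the rim, released, at rest, plate unpressed. On the way: right out, turned, and pressed over 1.5 mm into the plate for 0.15 s, never over 7 mm (x of tray_mid in the frame of sleeve between -0.01 and 0.03 m and y of tray_mid in the frame of sleeve between -0.004 and 0.004 m and x of tray_pull in the frame of sleeve below -0.062 m and height (world z) of tray_mid between 0.016 and 0.025 m and angle between tray_mid's own z axis and vertical below 0.15 rad and linear speed of tray below 0.02 m/s and value of joint plate below 0.0015 m); the robot touches nothing.
It fails at once if the sprung plate was rammed (pressed over 7 mm, 14 N) (value of joint plate above 0.007 m).
It fails at once if the tray was rammed or forced against the sleeve (over 40 N) (contact force between tray and sleeve above 40 N).
It fails at once if the flashlight was disturbed (moved over 20 mm or tipped) (distance of flashlight_mid from where it was at the start of the episode above 0.02 m or angle between flashlight_mid's own z axis and vertical above 0.4 rad).
It fails at once if the dispenser was disturbed (moved over 20 mm or tipped) (distance of dispenser_mid from where it was at the start of the episode above 0.02 m or angle between dispenser_mid's own z axis and vertical above 0.4 rad).
It fails at once if the key dish was moved over 20 mm (distance of dish from where it was at the start of the episode above 0.02 m).
It also fails if it takes over 72 s, if anything falls off the work surface, if the arm or the gripper's body presses on something with over 40 N, if the wrist force passes 120 N, or if a joint passes its speed limit or range.

## Working session

There is one attempt and no reset: what is moved stays moved. The work goes in short steps, each a Python script; the robot and the scene stay as the last script left them, time stands still between calls to the robot, and variables do not carry over. Pictures are saved under pics/ and viewed, at most 10 in all, crops included, and the job is handed in when it is done.

```bash
ls; mkdir -p pics; python3 - <<'E'
from plant import robot
import cv2,numpy as np
for n in("top","scene"):
    f=robot.grab_frame(n); np.savez(f"pics/{n}.npz",**f)
    cv2.imwrite(f"pics/{n}.png",cv2.resize(f["image"][:,:,::-1],(800,600)))
print(robot.nose_length); s=robot.sense(); print(s)
E
```

```text
pics
0.011
{'t': 0.1, 'joint_pos': array([-1.16492095,  0.46935044, -0.04859803,  1.53357501,  0.02409802,
        1.14100148, -0.08232053]), 'joint_velocities': array([ 0.00163793, -0.0007203 , -0.00134845, -0.0034061 , -0.00072574,
       -0.00150441, -0.001939  ]), 'effort': array([ 1.40799111e-03, -5.11519253e+01, -4.66903858e-02, -2.38392216e+01,
        1.07594125e-02,  4.35413589e-03,  1.11593090e-05]), 'tcp_pos': array([0.28408584, 0.61174864, 0.2413731 ]), 'tcp_rot': array([-3.13984481e+00,  5.79566812e-05,  2.70682775e+00]), 'wrist_force': array([-0.1779178 , -0.19940184,  0.17850828]), 'torque': array([ 0.00964751, -0.06996768,  0.00725862]), 'gripper_force': 0.0, 'opening': 1.003888769347129}
```

View pics/top.png

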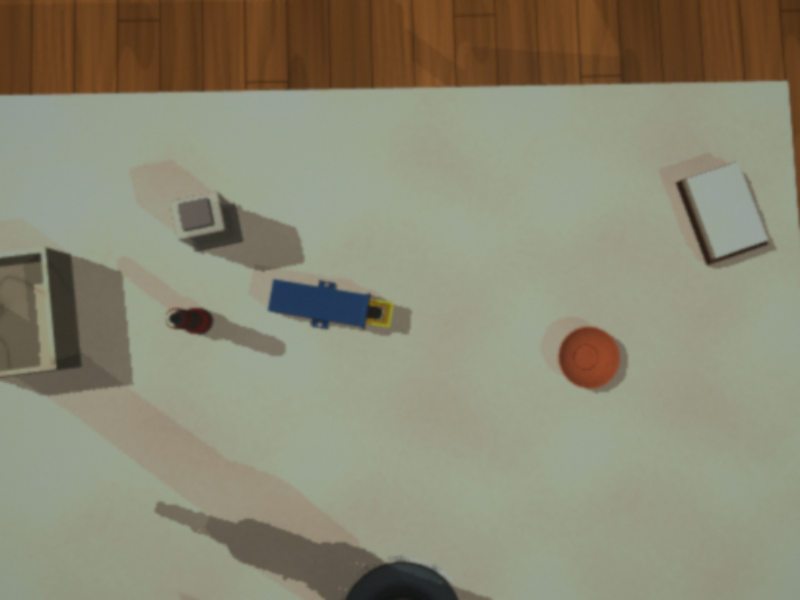

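View pics/scene.png

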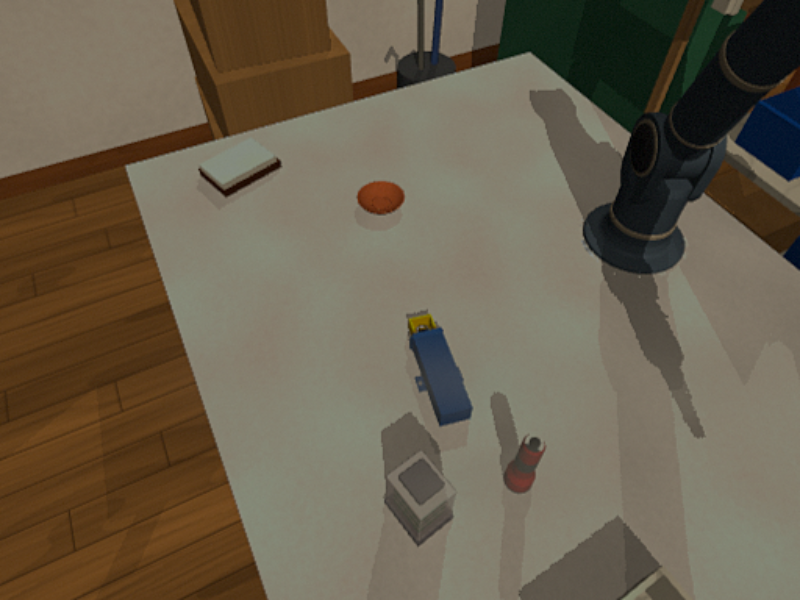

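The top view shows the blue sleeve from (272,297) to (368,310), with its mouth to the right. The yellow plain end is at about (380,313), the flashlight at (190,320), the dispenser at (200,215) and the dish at (590,357). The scene view agrees.

```bash
cat > h.py <<'E'
import numpy as np,cv2
def cloud(f):
    v,u=np.mgrid[:384,:512]; z=f["range_z"]
    P=np.stack([(u-f["cx"])/f["fx"]*z,(v-f["cy"])/f["fy"]*z,z],-1)
    return (P-f["t"])@f["R"]
def hsv(f): return cv2.cvtColor(f["image"],cv2.COLOR_RGB2HSV)
E
python3 - <<'E'
from h import *
f=np.load("pics/top.npz"); X=cloud(f); H=hsv(f); ok=f["range_z"]>0
b=(H[...,0]>100)&(H[...,0]<130)&(H[...,1]>120)&ok&(X[...,2]<.08); b[:, :160]=0
y=(H[...,0]>20)&(H[...,0]<35)&(H[...,1]>140)&ok
d=(H[...,0]<15)&(H[...,1]>140)&ok&(X[...,2]<.04)
for n,m in(("blue",b),("yel",y),("dish",d)):
    p=X[m]; print(n,len(p),p.min(0).round(4),p.max(0).round(4),np.median(p,0).round(4))
    if len(p)>5:
        if n=="blue": p=p[p[:,2]>.035]
        r=cv2.minAreaRect(p[:,:2].astype(np.float32)); print(r); print(cv2.boxPoints(r))
E
```

```text
blue 1210 [ 0.5149  0.0425 -0.0008] [0.5945 0.209  0.0483] [0.5555 0.1253 0.042 ]
((0.5560082197189331, 0.12588615715503693), (0.1659049689769745, 0.05510040000081062), 77.78886413574219)
[[0.51153564 0.05063777]
 [0.5653894  0.03898322]
 [0.6004808  0.20113455]
 [0.54662704 0.21278909]]
yel 155 [0.5139 0.0027 0.0011] [0.5607 0.0448 0.0382] [0.5341 0.0172 0.0101]
((0.5359485745429993, 0.02270796336233616), (0.03955141082406044, 0.04396792873740196), 78.96354675292969)
[[ 0.5105855   0.00750646]
 [ 0.5537402  -0.00091047]
 [ 0.56131166  0.03790946]
 [ 0.51815695  0.0463264 ]]
dish 28759 [ 0.3974 -1.2763 -0.7732] [1.5289 1.1308 0.0394] [ 1.3692 -0.0583 -0.7501]
((0.9596397876739502, -0.06496429443359375), (2.405998706817627, 1.1150970458984375), 89.07347869873047)
[[ 0.3827115 -1.2587906]
 [ 1.4976627 -1.276822 ]
 [ 1.536568   1.128862 ]
 [ 0.4216169  1.1468934]]
```

```bash
python3 - <<'E'
from plant import robot
from h import *
a=np.array([np.cos(1.365),np.sin(1.365)]); m=np.array([.5385,.0448])
for d in (-.024,-.16,-.25):
  for psi in(1.365,1.365-np.pi):
    q=robot.inverse_kinematics([*(m+d*a),.1],[np.pi,0,psi]); print(d,psi,None if q is None else np.round(q,2))
p=m-.10*a
robot.goto([*p,.22],[np.pi,0,1.365])
f=robot.grab_frame("wrist"); np.savez("pics/wrist.npz",**f)
print(f["fx"],f["cx"],f["cy"],(f["range_z"]>0).mean(),robot.sense()["t"],robot.sense()["joint_pos"])
cv2.imwrite("pics/wrist.png",cv2.resize(f["image"][:,:,::-1],(800,600)))
E
```

```text
-0.024 1.365 [-0.47  0.44  0.45  2.02 -0.28  0.73 -0.05]
-0.024 -1.7765926535897931 [ 0.72  0.74 -1.18  1.96  0.82  1.03  2.09]
-0.16 1.365 [-0.37  0.46  0.65  2.07 -0.41  0.74  0.33]
-0.16 -1.7765926535897931 [-0.66  0.66  1.11  2.08 -0.77  0.9  -2.45]
-0.25 1.365 [-0.44  0.62  1.03  2.06 -0.71  0.87  0.8 ]
-0.25 -1.7765926535897931 [-0.48  0.67  1.11  2.06 -0.78  0.91 -2.27]
297.3186396354542 251.7782485588926 190.48446324512557 0.9756215413411459 2.65 [-0.47809302  0.26436966  0.60121434  1.94937283 -0.17904496  0.98013991
  0.00349316]
```

View pics/wrist.png

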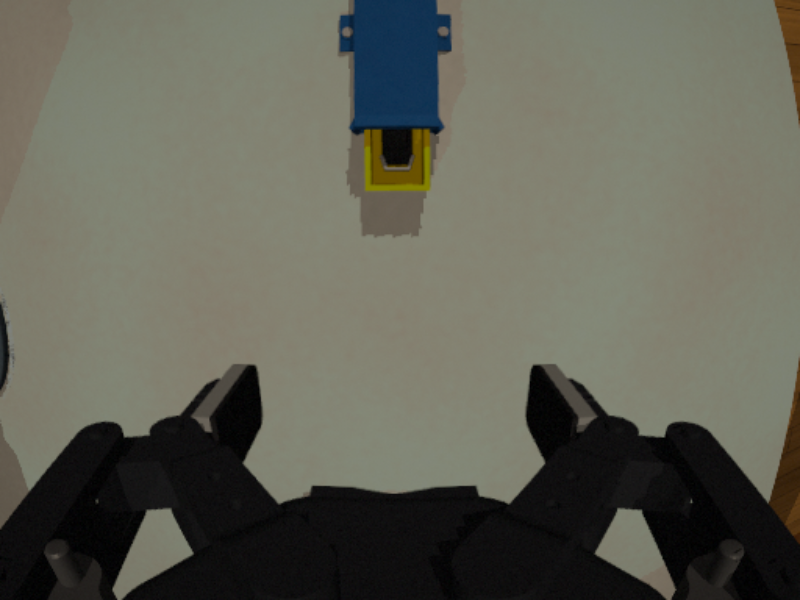

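The wrist view shows the sleeve mouth rim at row ~128, columns 350–442, and the yellow plain end at row ~190, columns 366–430. It is nearly aligned with the tool. Next I'll refine the position from this depth image.

```bash
cat >> h.py <<'E'
def wcloud(f):
    v,u=np.mgrid[:384,:512]; x=(u-f["cx"])/f["fx"]; y=(v-f["cy"])/f["fy"]; r=np.hypot(x,y)+1e-9
    k=np.tan(np.minimum(r,1.4))/r; z=f["range_z"]
    return (np.stack([x*k*z,y*k*z,z],-1)-f["t"])@f["R"]
def refine(name):
    f=np.load(name) if isinstance(name,str) else name
    X=wcloud(f); H=hsv(f); ok=f["range_z"]>0
    b=(H[...,0]>100)&(H[...,0]<130)&(H[...,1]>120)&ok; b=b&(X[...,2]>.03)&(X[...,2]<.06)&(abs(X[...,0]-.55)<.1)&(abs(X[...,1]-.1)<.15)
    y=(H[...,0]>20)&(H[...,0]<35)&(H[...,1]>140)&ok&(X[...,2]>.027)&(X[...,2]<.045)
    for n,m in(("blue",b),("yel",y)):
        p=X[m]; print(n,len(p),np.median(p,0).round(4),p[:,2].max())
        if len(p)<10: continue
        r=cv2.minAreaRect(p[:,:2].astype(np.float32)); print(np.round(r[0],4),np.round(r[1],4),r[2]); print(cv2.boxPoints(r).round(4))
    # sleeve body axis: mid of top-surface edges, per slice
    a=np.array([np.cos(1.365),np.sin(1.365)]); nrm=np.array([-a[1],a[0]]); p=X[b][:,:2]; s=p@a; w=p@nrm
    S=[];M=[]
    for lo in np.arange(s.min()+.012,s.max()-.005,.006):
        k=(s>=lo)&(s<lo+.006)
        if k.sum()>5: S.append(lo+.003);M.append((w[k].min()+w[k].max())/2); 
    c=np.polyfit(S,M,1); print("axis yaw",1.365+np.arctan(c[0]),"rim s",s.min(),"lateral@rim",np.polyval(c,s.min()),"pt",s.min()*a+np.polyval(c,s.min())*nrm)
    print(np.round(M,4))
E
python3 -c "
from h import *; refine('pics/wrist.npz')"
```

```text
blue 4397 [0.5487 0.0873 0.0422] 0.04807566080695422
[0.5496 0.0891] [0.0925 0.062 ] 78.2240219116211
[[0.5098 0.0501]
 [0.5704 0.0375]
 [0.5893 0.128 ]
 [0.5287 0.1406]]
yel 459 [0.5329 0.0171 0.0341] 0.043726563220896915
[0.5368 0.0238] [0.0419 0.0442] 79.9984359741211
[[ 0.5114  0.007 ]
 [ 0.555  -0.0007]
 [ 0.5623  0.0406]
 [ 0.5187  0.0483]]
axis yaw 1.3699989110067115 rim s 0.15324008898156058 lateral@rim -0.5195459196299302 pt [0.53989687 0.04383898]
[-0.5195 -0.5194 -0.5194 -0.5194 -0.5194 -0.5194 -0.5194 -0.5189 -0.5189
 -0.5194 -0.5194 -0.5189 -0.5194]
```

```bash
cat >> h.py <<'E'
YAW=1.37; A=np.array([np.cos(YAW),np.sin(YAW)]); N=np.array([-A[1],A[0]]); M=np.array([.5399,.0438])
def pt(d,z,lat=0): return [*(M+d*A+lat*N),z]
def st(robot,tag=""):
    s=robot.sense(); w=s["wrist_force"]; p=s["tcp_pos"][:2]-M
    print(tag,"t%.1f d%.4f lat%.4f z%.4f"%(s["t"],p@A,p@N,s["tcp_pos"][2]),"F ax%.1f lat%.1f z%.1f"%(w[:2]@A,w[:2]@N,w[2]),"op%.3f gf%.1f yaw%.3f"%(s["opening"],s["gripper_force"],s["tcp_rot"][2]),"j7 %.2f"%s["joint_pos"][6]); return s
E
python3 - <<'E'
from plant import robot
from h import *
robot.goto(pt(-.025,.12),[np.pi,0,YAW]); st(robot)
robot.move_straight(pt(-.025,.019),vel=.12,contact_N=8); st(robot,"down")
robot.grip(0.0,strength=22); st(robot,"grip")
E
```

```text
t3.2 d-0.0257 lat-0.0006 z0.1205 F ax0.2 lat-0.3 z0.3 op0.999 gf0.0 yaw1.370 j7 -0.03
down t4.2 d-0.0251 lat-0.0007 z0.0197 F ax-0.2 lat1.2 z-0.2 op0.997 gf0.0 yaw1.370 j7 0.07
grip t4.7 d-0.0248 lat-0.0002 z0.0195 F ax-0.8 lat0.0 z4.0 op0.508 gf29.3 yaw1.370 j7 0.07
```

```bash
python3 - <<'E'
from plant import robot
from h import *
z=.0197
for d in(-.035,-.06,-.10,-.14,-.165):
    c=robot.move_straight(pt(d,z),vel=.06,contact_N=20); st(robot,c)
    if c: break
f=robot.grab_frame("top"); X=cloud(f); cv2.imwrite("pics/t2.png",cv2.resize(f["image"][160:300,150:350,::-1],(800,560),interpolation=2))
E
```

```text
False t5.0 d-0.0365 lat0.0001 z0.0196 F ax-1.5 lat0.1 z1.3 op0.511 gf28.9 yaw1.368 j7 0.09
False t5.5 d-0.0607 lat0.0000 z0.0197 F ax-0.7 lat0.2 z-0.8 op0.514 gf28.9 yaw1.369 j7 0.13
False t6.4 d-0.0998 lat0.0000 z0.0196 F ax0.2 lat0.1 z-1.3 op0.507 gf28.7 yaw1.370 j7 0.21
False t7.2 d-0.1397 lat-0.0000 z0.0197 F ax0.8 lat1.1 z-1.5 op0.511 gf28.7 yaw1.370 j7 0.28
False t7.8 d-0.1653 lat0.0000 z0.0197 F ax-0.3 lat-0.2 z-1.6 op0.510 gf28.7 yaw1.369 j7 0.32
```

View pics/t2.png

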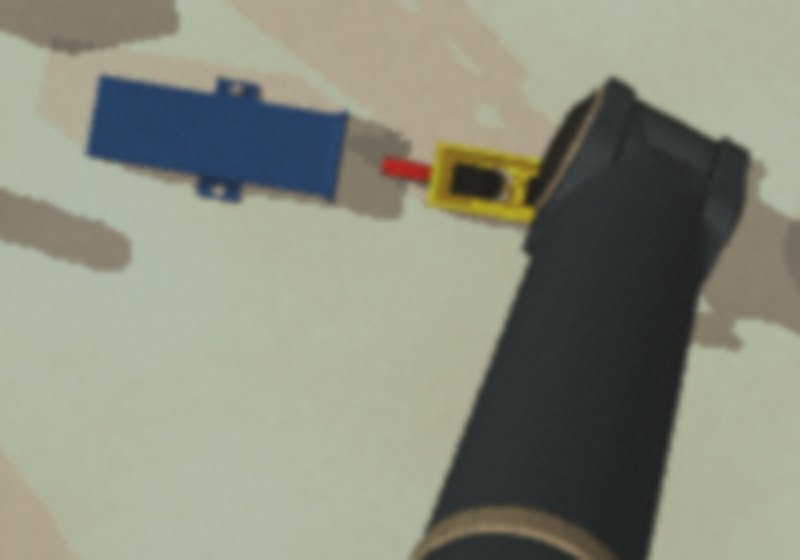

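The crop shows the tray fully out: the red tip at (385,165) is clear of the blue rim at column 345. Now lift and flip.

```bash
python3 - <<'E'
from plant import robot
from h import *
robot.grip(0.0,strength=50); 
robot.move_straight(pt(-.165,.14),vel=.1); st(robot,"lift")
q=robot.inverse_kinematics(pt(-.165,.14),[np.pi,0,YAW-np.pi]); print(q)
for d in(-.145,-.125,-.11): 
    r=robot.inverse_kinematics(pt(d,.14),[np.pi,0,YAW-np.pi]); print(d,np.round(r,2) if r is not None else None)
robot.goto(pt(-.165,.14),[np.pi,0,YAW-np.pi]); st(robot,"flip")
for d in (-.11,-.125,-.145):
    try: robot.move_straight(pt(d,.14),vel=.1); break
    except robot.IKError as e: print(d,e)
st(robot)
f=robot.grab_frame("wrist"); cv2.imwrite("pics/w2.png",f["image"][:,:,::-1])
E
```

```text
lift t9.4 d-0.1650 lat0.0005 z0.1394 F ax-0.2 lat-0.3 z-2.1 op0.510 gf57.1 yaw1.370 j7 0.20
[ 1.00924851  0.6336977  -1.1749032   1.9584476   0.6916461   1.02859639
  2.45387904]
-0.145 [ 0.97  0.63 -1.17  1.96  0.69  1.03  2.42]
-0.125 [ 0.93  0.63 -1.17  1.96  0.69  1.03  2.38]
-0.11 [ 0.9   0.64 -1.18  1.96  0.69  1.03  2.35]
flip t11.3 d-0.1651 lat0.0003 z0.1396 F ax-0.3 lat-0.7 z-0.9 op0.508 gf57.2 yaw-1.772 j7 2.45
 t12.0 d-0.1104 lat-0.0000 z0.1398 F ax-0.5 lat-0.0 z-0.6 op0.499 gf57.2 yaw-1.772 j7 2.35
```

View pics/w2.png

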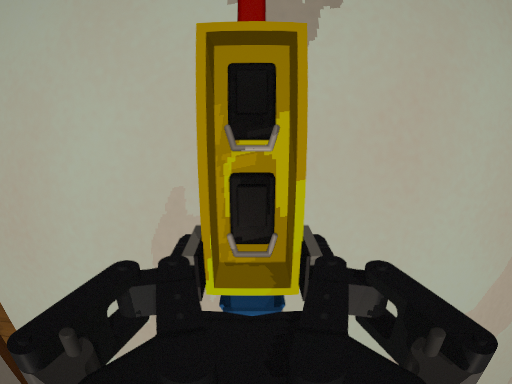

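The tray is held square, pull (top, column 250) pointing away from the sleeve (blue at bottom). Set it down and regrasp near the pull end.

```bash
python3 - <<'E'
from plant import robot
from h import *
robot.move_straight(pt(-.11,.03),vel=.12); st(robot)
c=robot.move_straight(pt(-.11,.0150),vel=.03,contact_N=5); s=st(robot,c)
robot.grip(1.0,strength=30); st(robot)
robot.move_straight(pt(-.11,.15),vel=.15)
robot.goto(pt(-.191,.15),[np.pi,0,YAW]); 
f=robot.grab_frame("wrist"); np.savez("pics/w3.npz",**f); cv2.imwrite("pics/w3.png",f["image"][:,:,::-1])
st(robot)
X=wcloud(f);H=hsv(f);m=(H[...,0]>20)&(H[...,0]<35)&(H[...,1]>140)&(X[...,2]>.022)&(X[...,2]<.04)
p=X[m]; D=np.stack([(p[:,:2]-M)@A,(p[:,:2]-M)@N],1); r=cv2.minAreaRect(D.astype(np.float32)); print(len(p),np.median(p[:,2]),r); print(cv2.boxPoints(r).round(4))
E
```

```text
t13.1 d-0.1097 lat-0.0005 z0.0306 F ax0.7 lat-1.1 z-0.6 op0.501 gf57.2 yaw-1.772 j7 2.21
True t13.6 d-0.1102 lat0.0001 z0.0157 F ax-1.8 lat1.3 z5.3 op0.502 gf58.1 yaw-1.772 j7 2.19
 t14.1 d-0.1105 lat0.0007 z0.0151 F ax-0.3 lat-0.1 z0.6 op1.001 gf0.0 yaw-1.772 j7 2.19
 t17.4 d-0.1908 lat0.0001 z0.1498 F ax0.9 lat0.2 z-0.1 op1.001 gf0.0 yaw1.371 j7 -0.19
1926 0.030032994716518664 ((-0.1521526426076889, -0.0002841278910636902), (0.0440714992582798, 0.12011388689279556), 89.83607482910156)
[[-0.2123 -0.0221]
 [-0.0922 -0.0225]
 [-0.092   0.0216]
 [-0.2121  0.0219]]
```

View pics/w3.png

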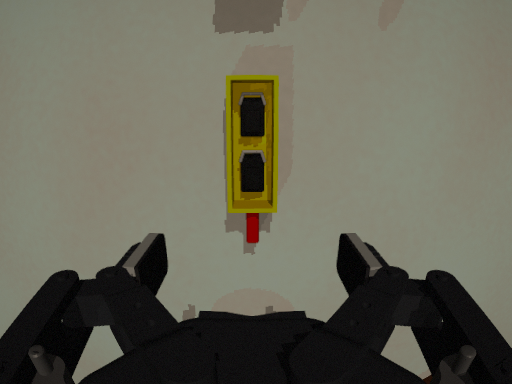

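Tray seen at columns 228–278, rows 75–212, with the red pull at (252,228). Its measured size of 44 × 120 mm at height 0.030 matches the spec.

```bash
python3 - <<'E'
from plant import robot
from h import *
robot.move_straight(pt(-.192,.016),vel=.12,contact_N=8); s=st(robot,"down"); z0=s["tcp_pos"][2]
robot.grip(0.0,strength=40); st(robot,"grip")
z=z0+.0058
robot.move_straight(pt(-.192,z),vel=.03); st(robot,"lift")
robot.move_straight(pt(-.105,z),vel=.08,contact_N=8); st(robot)
for d in(-.095,-.08,-.05,-.025):
    c=robot.move_straight(pt(d,z),vel=.03,contact_N=8); st(robot,c)
    if c: break
f=robot.grab_frame("wrist"); cv2.imwrite("pics/w4.png",f["image"][:,:,::-1])
E
```

```text
down t18.7 d-0.1920 lat-0.0006 z0.0166 F ax-0.5 lat-0.0 z0.3 op1.003 gf0.0 yaw1.370 j7 -0.31
grip t19.1 d-0.1921 lat-0.0003 z0.0165 F ax-0.6 lat0.6 z6.0 op0.506 gf41.9 yaw1.370 j7 -0.31
lift t19.5 d-0.1921 lat0.0001 z0.0225 F ax-0.3 lat-0.6 z-2.2 op0.505 gf41.2 yaw1.370 j7 -0.31
 t20.7 d-0.1058 lat-0.0000 z0.0224 F ax-0.6 lat-0.3 z-1.1 op0.503 gf41.2 yaw1.369 j7 -0.47
False t21.2 d-0.0948 lat0.0001 z0.0224 F ax-0.3 lat-0.7 z-1.7 op0.507 gf41.2 yaw1.370 j7 -0.49
False t21.9 d-0.0800 lat0.0001 z0.0224 F ax0.1 lat0.6 z-1.4 op0.508 gf41.2 yaw1.370 j7 -0.52
False t23.0 d-0.0503 lat0.0000 z0.0224 F ax-1.1 lat0.9 z-0.4 op0.511 gf41.2 yaw1.370 j7 -0.57
False t24.0 d-0.0253 lat-0.0000 z0.0224 F ax0.3 lat0.2 z-1.4 op0.504 gf41.2 yaw1.370 j7 -0.61
```

```bash
python3 - <<'E'
from plant import robot
from h import *
robot.move_straight(pt(-.025,.0210),vel=.02,contact_N=5); st(robot,"lower")
robot.grip(1.0); robot.move_straight(pt(-.025,.12),vel=.15)
robot.goto(pt(-.125,.12),[np.pi,0,YAW])
robot.grip(0.0,strength=30); st(robot,"shut")
robot.move_straight(pt(-.125,.022),vel=.12,contact_N=8); st(robot,"behind")
f=robot.grab_frame("wrist"); cv2.imwrite("pics/w5.png",f["image"][:,:,::-1])
E
```

```text
lower t24.3 d-0.0252 lat0.0001 z0.0208 F ax0.1 lat-0.1 z-1.7 op0.506 gf41.2 yaw1.370 j7 -0.61
shut t26.9 d-0.1250 lat-0.0000 z0.1200 F ax-0.2 lat0.0 z-0.1 op0.001 gf0.0 yaw1.370 j7 -0.33
behind t27.8 d-0.1249 lat-0.0006 z0.0226 F ax0.1 lat0.4 z-0.9 op-0.001 gf0.0 yaw1.370 j7 -0.42
```

View pics/w5.png

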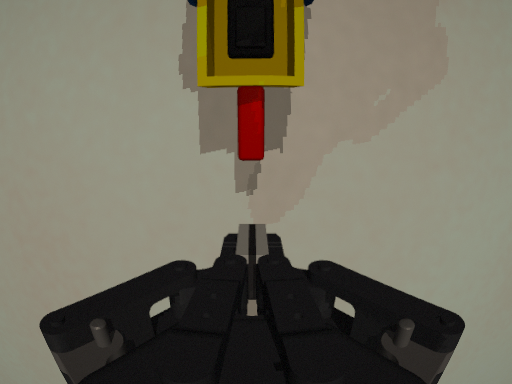

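The shut fingers (column 252) are directly behind the red pull (columns 238–265, tip at row 158). Now push slowly.

```bash
python3 - <<'E'
from plant import robot
from h import *
def ax(n=5):
    v=[]
    for _ in range(n): v.append(robot.sense()["wrist_force"][:2]@A); robot.sleep(.02)
    return np.mean(v)
z=.022; print("base",ax())
c=robot.move_straight(pt(-.097,z),vel=.05,contact_N=4); st(robot,c)
c=robot.move_straight(pt(-.016,z),vel=.015,contact_N=4); s=st(robot,c); d=(s["tcp_pos"][:2]-M)@A
print("force",ax())
E
```

```text
base 0.0533231750321701
False t28.7 d-0.0970 lat0.0001 z0.0219 F ax-0.5 lat0.2 z-0.7 op0.001 gf0.0 yaw1.370 j7 -0.47
True t30.1 d-0.0905 lat0.0004 z0.0216 F ax0.2 lat0.6 z0.3 op0.001 gf0.0 yaw1.369 j7 -0.48
force -0.26162878980078264
```

```bash
cat >> h.py <<'E'
def ax(robot,n=5):
    v=[]
    for _ in range(n): v.append(robot.sense()["wrist_force"][:2]@A); robot.sleep(.02)
    return np.mean(v)
E
python3 - <<'E'
from plant import robot
from h import *
for i in range(8):
    c=robot.move_straight(pt(-.016,.022),vel=.015,contact_N=4); s=st(robot,c); F=ax(robot); print("force",F)
    if abs(F)>2.5 or not c or s["t"]>45: break
E
```

```text
True t33.5 d-0.0354 lat0.0005 z0.0214 F ax-1.5 lat0.0 z0.5 op0.001 gf0.4 yaw1.369 j7 -0.58
force -1.1249227324906264
True t34.0 d-0.0360 lat0.0012 z0.0207 F ax-0.9 lat-0.0 z-0.3 op-0.000 gf0.1 yaw1.367 j7 -0.59
force -0.013948261366686848
True t34.6 d-0.0355 lat0.0016 z0.0202 F ax-0.9 lat-0.2 z-0.0 op-0.003 gf0.4 yaw1.366 j7 -0.59
force -0.8223503996042807
True t35.1 d-0.0355 lat0.0022 z0.0195 F ax-0.3 lat-0.2 z0.7 op-0.002 gf0.4 yaw1.365 j7 -0.60
force -0.9346019457633064
True t35.7 d-0.0354 lat0.0028 z0.0190 F ax-1.3 lat0.8 z1.2 op-0.002 gf0.5 yaw1.363 j7 -0.60
force -0.9558674957831501
True t36.3 d-0.0355 lat0.0033 z0.0185 F ax-1.0 lat-0.3 z-0.1 op0.002 gf0.5 yaw1.361 j7 -0.60
force -0.9927243599465194
True t36.8 d-0.0356 lat0.0037 z0.0181 F ax-2.1 lat-0.2 z-0.1 op0.003 gf0.5 yaw1.360 j7 -0.61
force -1.5622709383602387
True t37.4 d-0.0356 lat0.0041 z0.0177 F ax-0.6 lat-0.4 z0.3 op-0.001 gf0.5 yaw1.358 j7 -0.61
force -0.8719268722220541
```

The plate is felt at d ≈ -0.0355. I'll back off, realign, then press in 0.5 mm steps, watching the force.

```bash
python3 - <<'E'
from plant import robot
from h import *
robot.move_straight(pt(-.041,.022),vel=.02,attitude=[np.pi,0,YAW]); st(robot); b=ax(robot); print("base",b)
d=-.0375
while d<-.026:
    robot.move_straight(pt(d,.022),vel=.02,attitude=[np.pi,0,YAW]); robot.sleep(.1); F=b-ax(robot,4); s=robot.sense()
    print("%.4f act %.4f F %.1f"%(d,(s["tcp_pos"][:2]-M)@A,F))
    if F>7.3: break
    d+=.0005
robot.sleep(.5); st(robot)
robot.move_straight(pt(-.07,.022),vel=.03,attitude=[np.pi,0,YAW]); st(robot)
E
```

```text
t38.0 d-0.0412 lat-0.0000 z0.0221 F ax0.3 lat0.7 z0.6 op-0.003 gf0.0 yaw1.369 j7 -0.57
base 0.18237958036275917
-0.0375 act -0.0375 F 0.0
-0.0370 act -0.0370 F 0.3
-0.0365 act -0.0365 F 0.2
-0.0360 act -0.0362 F 0.7
-0.0355 act -0.0360 F 3.3
-0.0350 act -0.0354 F 4.6
-0.0345 act -0.0350 F 5.3
-0.0340 act -0.0347 F 5.1
-0.0335 act -0.0345 F 6.2
-0.0330 act -0.0343 F 6.6
-0.0325 act -0.0341 F 7.5
 t43.3 d-0.0341 lat-0.0001 z0.0220 F ax-7.6 lat-1.1 z2.0 op-0.003 gf3.6 yaw1.369 j7 -0.58
 t44.7 d-0.0697 lat-0.0000 z0.0220 F ax0.1 lat0.3 z-0.1 op0.001 gf0.0 yaw1.370 j7 -0.52
```

The force rose over only about 2 mm of tool travel. I'll press once more, slightly harder but still below 10 N (under 5 mm of spring), to be sure of the travel and to check the rest position.

```bash
python3 - <<'E'
from plant import robot
from h import *
robot.move_straight(pt(-.040,.022),vel=.03,attitude=[np.pi,0,YAW]); b=ax(robot,6); print("base",b)
d=-.0375
while d<-.028:
    robot.move_straight(pt(d,.022),vel=.02,attitude=[np.pi,0,YAW]); robot.sleep(.05); F=b-ax(robot,4); s=robot.sense()
    print("%.4f act %.4f F %.1f"%(d,(s["tcp_pos"][:2]-M)@A,F))
    if F>9.2 or s["t"]>60: break
    d+=.0006
robot.sleep(.5); st(robot)
robot.move_straight(pt(-.08,.022),vel=.03,attitude=[np.pi,0,YAW]); st(robot)
f=robot.grab_frame("wrist"); np.savez("pics/w6.npz",**f); cv2.imwrite("pics/w6.png",f["image"][:,:,::-1])
X=wcloud(f);H=hsv(f);m=((H[...,0]<8)|(H[...,0]>172))&(H[...,1]>150)&(X[...,2]>.02)&(X[...,2]<.035)
p=X[m][:,:2]-M; print("pull",(p@A).min(),(p@A).max(),np.median(p@N),X[m][:,2].max())
E
```

```text
base -0.03676536077517586
-0.0375 act -0.0375 F 0.3
-0.0369 act -0.0369 F -0.3
-0.0363 act -0.0363 F 0.2
-0.0357 act -0.0361 F 1.2
-0.0351 act -0.0357 F 3.6
-0.0345 act -0.0352 F 5.3
-0.0339 act -0.0348 F 5.3
-0.0333 act -0.0345 F 6.1
-0.0327 act -0.0343 F 6.7
-0.0321 act -0.0341 F 7.9
-0.0315 act -0.0338 F 8.1
-0.0309 act -0.0336 F 8.9
-0.0303 act -0.0333 F 9.2
-0.0297 act -0.0331 F 10.2
 t51.6 d-0.0331 lat-0.0001 z0.0220 F ax-10.3 lat-0.2 z4.1 op-0.001 gf5.1 yaw1.368 j7 -0.59
 t53.4 d-0.0798 lat0.0000 z0.0220 F ax-0.0 lat-0.3 z0.2 op0.004 gf0.0 yaw1.370 j7 -0.50
pull -0.023690381847610166 0.0020224527644120104 -0.0016650503104314327 0.029047930107065852
```

View pics/w6.png

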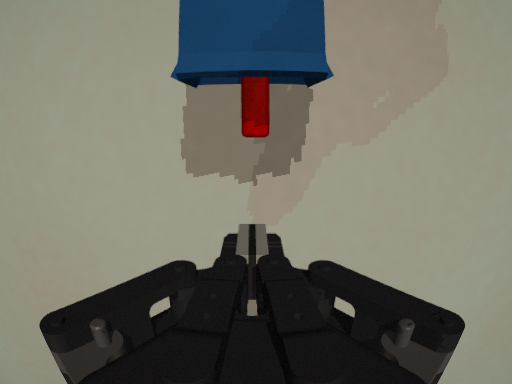

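The picture shows the red pull (columns 242–270, rows 75–136) standing about 24 mm out of the rim, on the centre line to within 2 mm. The tool met the tray at the same place on both approaches, so the spring pushed it back about 2 mm after the first press. The second press went about 3 mm in. Now withdraw and hand in.

```bash
python3 - <<'E'
from plant import robot
from h import *
robot.move_straight(pt(-.08,.15),vel=.15); robot.sleep(.3); st(robot)
print(robot.close_job())
E
```

```text
t54.8 d-0.0800 lat0.0003 z0.1494 F ax0.1 lat-0.5 z-0.8 op0.002 gf0.0 yaw1.370 j7 -0.39
the job is handed in; nothing more can be done
None
```

The tray is turned and back in the sleeve, plain end first, with about 24 mm of red pull showing; I pressed it into the spring twice (about 8 N, then 10 N, roughly half a second or more each), released it and handed in at about 55 s, with no verdict returned and the plate's final travel judged only from tool force and position.

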